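# Feed the sample tube down the loading chute, pointed end first

## Robot

A 6-joint arm with a two-finger parallel gripper is mounted at the origin on the work surface. World frame = base frame: x ahead of the robot, y to its left, z up, the work surface at z = 0. Lengths are in m, angles in rad, forces in N, time in s.
With the tool pointing down it reaches from about 0.275 to 0.825 m from the base axis. Payload 4.9 kg.
Tool frame: the origin (TCP) lies midway between the tips of the shut fingers; the grasp point (between the pads) lies 19 mm behind it (grip_point_offset is the distance from the TCP to the grasp point, in m); z points along the fingers, y is the line along which they close (so a half turn about z gives the same grasp; the last joint's range is limited). The gripper opens to 85 mm and grips with 20 to 120 N. Pads are 22 mm wide; open, the fingers measure 114 mm over their backs; the gripper's body (76 mm by 85 mm) begins 54 mm behind the grasp point. The pads swing forward as they close: fully open they stand 13 mm farther back than shut.
Start: joints at [1.017, 0.326, -0.193, 1.052, 0, 1.437], TCP at [0.224, 0.502, 0.231] pointing down, gripper open.
Joint ranges: [-2.65, 2.65], [-0.97, 1.79], [-1.3, 1.35], [-1.93, 2.1], [-1.47, 1.37], [-3.14, 3.14]. Speed limits (rad/s): [2.57, 2.57, 3.14, 3.14, 3.14, 3.14].

## Interface

Orientations are given as a rotation vector (axis times angle).
In Python, from cell import * gives the robot as it stands. Calls block until the motion is done:
- movep(position, orientation): joint-space move of the TCP to a pose.
- move_l(position, velocity=0.15, rot=None, until_force=None): straight line of the TCP; rot=None keeps the orientation; velocity is the mean speed in m/s. With until_force (N) it stops when the force on the tool has changed by that much, and returns True; else False.
- set_joints(angles): joint-space move.
- let_go() and grab(newtons=None): open the fingers fully, or close them until they stop; newtons is the grip in N (None keeps the last).
- sleep(seconds).
- ik(position, orientation): joint angles nearest the present ones, or None.
- get_state(): the state.
- grab_frame(name): name is "scene" or "top" or "wrist"; returns a dict with "img" (400x640x3 uint8, red, green, blue), "fx", "fy", "cx", "cy" (pixels), "cam_to_world" (4x4, takes a point from camera to world coordinates); the wrist camera has in their place "T_tool_cam" (4x4, takes a point from camera to tool coordinates, whose origin is the TCP and whose axes are the flange's). Camera axes: x right, y down, z forward; pixel columns grow to the right and rows downward; lengths in m; the calibration is good to about 2 mm. A picture is of the moment at which its call begins: read the wrist's pose just before it. There is no depth.
A pose or a line that the arm cannot do raises MotionError and nothing moves.
- sign_off(): hands the job in; it is judged then, once.
Trained networks look in the newest picture that a camera, given by its name, has taken for a name from the list of things; names that differ only in an ending like _2 or _b are one class to them, and where a whole thing is asked for, a point or a joint stands for the part that bears it (a point fixed in the world has none). Each returns a list of dicts, best first, with "score" (0 to 1); they miss things now and then, are a little off and sometimes report something else, mostly with a low value. They report only what shows in the picture. A call takes as long as a camera call. They do not tell look-alikes from the thing itself.
- spot_in(camera, name): "centre" ([column, row] in pixels, amid what is visible of it).
- silhouettes(camera, name): "mask" (400x640 bool, what is visible of it) and "centre" ([column, row] in pixels, amid what is visible of it).
- tip_of(camera, name): "centre" ([column, row] in pixels: a listed point, or the origin of a listed thing).
The state is a dict: "clock": time; "q": joint angles; "joint_velocities": joint speeds; "tau": joint torques, N m; "position": TCP position; "eef_rot": TCP orientation; "contact_force": force on the tool from outside, world axes, zero at the start; "wrist_torque": the same for the moment, N m; "finger_gap": opening from 0.0 (shut) to 1.0 (fully open); "grasp_force": force on a finger pad.
Only numpy, scipy, OpenCV 4.12 (cv2) and the standard library are available. Lean on these libraries where they do the work, as an engineer would, in place of code of your own. Each camera call takes 0.05 s, during which the arm holds its last target. There are 200 camera calls.

## Task

Put the large capped tube (the one that is both wide and long) into the open upper half of the steel loading chute with its pointed end facing downhill and its cap uphill, and let it slide down under the guard bars, so that it comes to rest on the chute floor with its pointed end at the end stop. The slim tube and the short tube are not wanted.

Things in the scene. Friction and masses are not known exactly. Their poses are not given: they have to be found in the camera images.
- tube_center (a point): Centre of the large tube, on its axis, half-way along, 15 mm above the bench as it lies on its side. White round tube, 30 mm diameter, 115 mm long, about 55 g, pointing any way. x: along the tube towards the cap; y, z across. At one end a purple octagonal cap 18 mm long, 30 mm across flats. Same-coloured bystanders: a slim tube (17 x 110 mm) and a short one (30 x 72 mm).
- tube_tip (a point): The pointed end of the large tube (a blunt cone 16 mm long, dark red band beside it), on the tube's axis, 57.5 mm from the centre, away from the cap; same axes as the centre.
- load_spot (a point): Floor of the fixed chute, middle of its 150 mm open upper half: lay the tube's centre here. x: downhill; y: across; z: square to the floor, up. Slope 25 degrees, floor 36 mm wide, slippery: a tube let go slides. About 124 mm above the bench. Up to 37 mm uphill and downhill the sides are only 4 mm high (finger gap); beyond, wings flare at 45 degrees, 24 mm high, 84 mm apart at the top.
- stop (a point): Chute floor at the face of the end stop (plate 36 mm high), 225 mm downhill of load_spot, same axes. The chute's lower 150 mm has upright walls 34 mm high and three guard bars across (first 120 mm uphill of the stop, top 53 mm above the floor): nothing goes in from above. A tube that has arrived has its centre 57 mm uphill of here, 15 mm above the floor.
Things that resemble listed ones, but are neither listed nor needed, are in the scene too. What is shaped like the part that bears tube_center but green or yellow is not meant.

How it is judged:
At the end, for the whole second after the job is handed in: The large tube lies at rest on the floor of the chute's lower half, in line with it within 10 degrees and 12 mm, with its pointed end downhill and within 16 mm of the end stop (x of tube_center in the frame of stop between -0.073 and -0.045 m and y of tube_center in the frame of stop between -0.012 and 0.012 m and z of tube_center in the frame of stop between 0.005 and 0.025 m and x of tube_tip in the frame of stop above -0.016 m and angle between the x axis of tube_center and the x axis of stop, either way round below 0.17 rad and linear speed of tube below 0.02 m/s); the robot touches nothing.
It also fails if it takes over 38 s, if anything falls off the work surface, if the arm or the gripper's body presses on something with over 40 N, if the wrist force passes 120 N, or if a joint passes its speed limit or range.

## Working session

There is one attempt and no reset: what is moved stays moved. The work goes in short steps, each a Python script; the robot and the scene stay as the last script left them, time stands still between calls to the robot, and variables do not carry over. Pictures are saved under pics/ and viewed, at most 10 in all, crops included, and the job is handed in when it is done.

```bash
mkdir -p pics; ls
python3 - <<'E'
from cell import *
import cv2, numpy as np
ims=[]
for c in ("scene","top"):
    f=grab_frame(c); cv2.imwrite(f"pics/{c}0.png",f["img"][:,:,::-1])
    print(c,f["fx"],f["cx"],f["cy"],np.round(f["cam_to_world"],3).tolist())
    for n in ("tube_center","tube_tip","load_spot","stop"):
        print(n,[(np.round(d["centre"],1).tolist(),round(d["score"],2)) for d in tip_of(c,n)])
    print([(np.round(d["centre"],1).tolist(),round(d["score"],2),int(d["mask"].sum())) for d in silhouettes(c,"tube_center")])
print(get_state()["clock"])
E
```

```text
pics
scene 492.2555363375112 315.8395996962818 198.48903852722225 [[0.439, 0.552, -0.709, 1.594], [0.898, -0.278, 0.34, -0.594], [-0.009, -0.786, -0.618, 1.039], [0.0, 0.0, 0.0, 1.0]]
tube_center [([272.2, 276.3], 0.87), ([251.2, 206.6], 0.8), ([258.0, 241.5], 0.66)]
tube_tip [([164.0, 229.5], 0.94), ([258.1, 255.5], 0.86), ([265.0, 199.5], 0.75), ([273.2, 262.7], 0.64)]
load_spot [([410.8, 170.7], 0.72)]
stop [([453.7, 172.7], 0.62)]
[([275.0, 278.7], 0.91, 381), ([143.7, 238.8], 0.9, 378), ([252.9, 242.8], 0.57, 299), ([248.2, 205.0], 0.53, 302)]
top 394.2684432302551 317.2629321826966 190.83825166875678 [[0.025, -0.996, 0.085, 0.418], [-1.0, -0.025, 0.001, -0.066], [0.001, -0.085, -0.996, 1.424], [0.0, 0.0, 0.0, 1.0]]
tube_center [([461.8, 242.9], 0.77), ([384.5, 151.4], 0.75), ([365.2, 244.9], 0.5)]
tube_tip [([384.2, 176.7], 0.79), ([444.9, 248.9], 0.59), ([347.0, 246.1], 0.55), ([378.6, 163.6], 0.48)]
load_spot [([227.0, 183.5], 0.69)]
stop [([171.2, 192.1], 0.65)]
[([377.8, 195.7], 0.75, 320), ([379.8, 148.7], 0.73, 267), ([366.0, 246.8], 0.7, 247), ([461.0, 242.2], 0.66, 273)]
0.6
```

Run:
```python
import cv2
a=cv2.imread("pics/top0.png")[110:290,130:500]
cv2.imwrite("pics/top0c.png",cv2.resize(a,None,fx=2.15,fy=2.15,interpolation=2))
```

```text
(no output)
```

View pics/scene0.png

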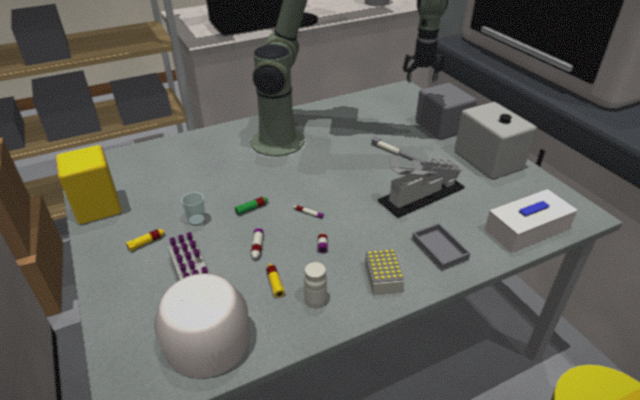

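View pics/top0c.png

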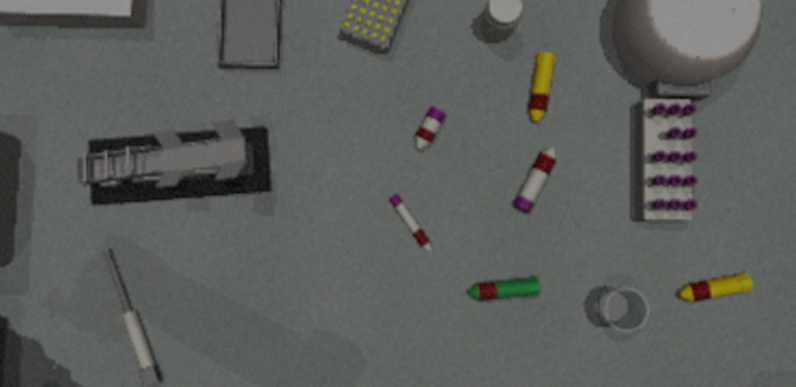

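Candidates for the large tube in the top view:
- White long and wide at (378,195), with a purple cap at (373,205) and a red tip at (384,177). This one fits.
- Slim white at about (321,213), which is too thin.
- Short white at about (330,169), which is too short.
- Green and yellow tubes, which are the wrong colour.

The chute runs from about (246,183) at the top end to (170,190) at the barred end. I'll confirm the tube with the wrist camera.

```bash
cat > h.py <<'E'
from cell import *
import numpy as np, cv2
from scipy.spatial.transform import Rotation as R
def tcp():
    s=get_state(); T=np.eye(4); T[:3,:3]=R.from_rotvec(s["eef_rot"]).as_matrix(); T[:3,3]=s["position"]; return T
def shot(c,save=None):
    T=tcp(); f=grab_frame(c)
    f["T"]=T@np.array(f["T_tool_cam"]) if c=="wrist" else np.array(f["cam_to_world"])
    if save: cv2.imwrite(f"pics/{save}.png",f["img"][:,:,::-1])
    return f
def ray(f,p):
    d=f["T"][:3,:3]@np.array([(p[0]-f["cx"])/f["fx"],(p[1]-f["cy"])/f["fy"],1]); return f["T"][:3,3],d/np.linalg.norm(d)
def onz(f,p,z):
    o,d=ray(f,p); return o+d*(z-o[2])/d[2]
def tri(obs):
    A=np.zeros((3,3));b=np.zeros(3)
    for f,p in obs:
        o,d=ray(f,p);M=np.eye(3)-np.outer(d,d);A+=M;b+=M@o
    return np.linalg.solve(A,b)
def proj(f,P):
    c=np.linalg.inv(f["T"])@np.r_[P,1]; return np.array([f["fx"]*c[0]/c[2]+f["cx"],f["fy"]*c[1]/c[2]+f["cy"]])
def down(yaw): # tool z down, tool y (closing) at angle yaw in world xy
    y=np.array([np.cos(yaw),np.sin(yaw),0]);z=np.array([0,0,-1.]);x=np.cross(y,z)
    return R.from_matrix(np.c_[x,y,z]).as_rotvec()
E
python3 - <<'E'
from h import *
t=shot("top"); s=shot("scene")
print("tubexy",onz(t,(378.5,194.5),.015),"tip",onz(t,(384.5,178.5),.015),"cap",onz(t,(372.8,205.3),.015))
L=tri([(t,(227,183.5)),(s,(410.8,170.7))]);S=tri([(t,(171.2,192.1)),(s,(453.7,172.7))])
print("load",L,"stop",S,S-L)
w=shot("wrist");print(w["fx"],np.round(w["T_tool_cam"],3).tolist(), tcp()[:3,:3].round(2).tolist())
E
```

```text
tubexy [ 0.53067289 -0.28518506  0.015     ] tip [ 0.58894705 -0.30606221  0.015     ] cap [ 0.49141637 -0.26527457  0.015     ]
load [0.54920513 0.24055521 0.12424047] stop [0.52170371 0.4566656  0.03051235] [-0.02750142  0.21611039 -0.09372812]
278.091390288405 [[-0.002, -0.963, -0.268, 0.068], [1.0, -0.001, -0.001, -0.001], [0.001, -0.268, 0.963, -0.141], [0.0, 0.0, 0.0, 1.0]] [[-0.91, 0.41, 0.0], [0.41, 0.91, 0.0], [-0.0, 0.0, -1.0]]
```

Run:
```python
from h import *
import pickle
fs=[]
def go(p,y,name,names):
    movep(p,down(y)); f=shot("wrist",name); f["name"]=name; f["det"]={}
    for n in names:
        f["det"][n]=[(np.round(d["centre"],1).tolist(),round(d["score"],2)) for d in tip_of("wrist",n)]
    print(name,f["det"],get_state()["clock"]); fs.append(f)
go([.50,.33,.27],1.7,"wc1",("load_spot","stop"))
go([.53,.20,.27],1.7,"wc2",("load_spot","stop"))
go([.53,-.285,.20],1.17,"wt1",("tube_center","tube_tip"))
for f in fs[2:]:
    for n in f["det"]:
        for p,sc in f["det"][n]: print(n,sc,onz(f,p,.015).round(4))
pickle.dump(fs,open("fs.pkl","wb"))
a,b=fs[:2]
for n in a["det"]:
    if a["det"][n] and b["det"][n]: print(n,tri([(a,a["det"][n][0][0]),(b,b["det"][n][0][0])]).round(4))
```

```text
wc1 {'load_spot': [([229.1, 221.9], 0.95)], 'stop': [([390.9, 209.7], 0.69)]} 2.1417
wc2 {'load_spot': [([353.4, 210.9], 0.65)], 'stop': [([484.5, 197.6], 0.66)]} 2.8833
wt1 {'tube_center': [([316.0, 189.1], 0.87), ([290.9, 8.6], 0.79), ([356.4, 294.0], 0.72), ([21.1, 151.0], 0.57)], 'tube_tip': [([56.2, 120.7], 0.88), ([344.6, 253.8], 0.64), ([310.7, 234.5], 0.63)]} 4.8167
tube_center 0.87 [ 0.5384 -0.2868  0.015 ]
tube_center 0.79 [ 0.3543 -0.2369  0.015 ]
tube_center 0.72 [ 0.6926 -0.2931  0.015 ]
tube_center 0.57 [ 0.3633 -0.5842  0.015 ]
tube_tip 0.88 [ 0.3514 -0.5257  0.015 ]
tube_tip 0.64 [ 0.6313 -0.2862  0.015 ]
tube_tip 0.63 [ 0.5899 -0.3158  0.015 ]
load_spot [0.5457 0.2423 0.1279]
stop [0.5347 0.4445 0.0271]
```

View pics/wt1.png

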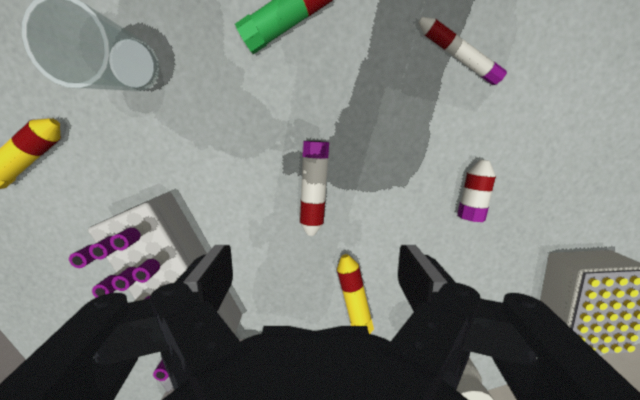

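View pics/wc1.png

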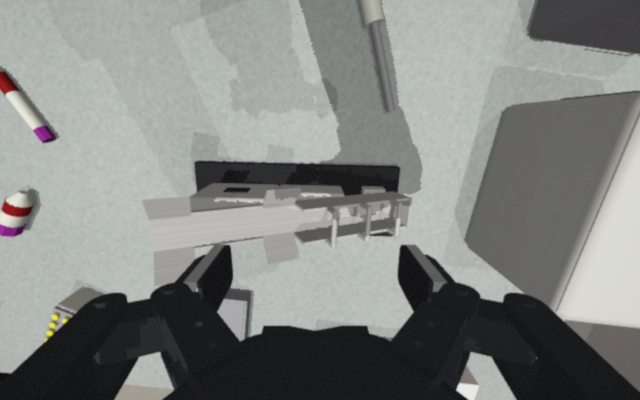

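The wrist view confirms it. The large tube runs from its cap at (316,141) to its tip at (312,234), wide and long. The slim one is at (463,50) and the short one at (478,190). In wc1 the chute runs from its open end at (150,240) to its stop end at (408,215). Next I'll refine the chute pose from the wing corners.

Run:
```python
from h import *
f=shot("wrist")
for d in silhouettes("wrist","tube_center")[:3]:
    if abs(d["centre"][0]-316)<25 and 150<d["centre"][1]<230:
        m=d["mask"].astype(np.uint8); r=cv2.minAreaRect(cv2.findNonZero(m)); print(r, d["centre"])
        P=cv2.boxPoints(r); 
        ys,xs=np.nonzero(m); top=(xs[ys<ys.min()+4].mean(),ys.min()); bot=(xs[ys>ys.max()-3].mean(),ys.max())
        print(top,bot)
        W=np.array([onz(f,p,.015)[:2] for p in zip(xs,ys)]); c=W.mean(0); u=np.linalg.svd(W-c,full_matrices=False)[2][0]
        if u[0]<0:u=-u
        t=(W-c)@u; print("centroid",c,"axis(to tip)",np.degrees(np.arctan2(u[1],u[0])),t.min(),t.max(),"mid",c+u*(t.min()+t.max())/2)
a=cv2.imread("pics/wc1.png")[165:300,130:430]; b=cv2.imread("pics/wc2.png")[145:280,230:530]
cv2.imwrite("pics/wcc.png",cv2.resize(np.vstack([a,b]),None,fx=2.2,fy=2.2,interpolation=2))
```

```text
(no output)
```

View pics/wcc.png

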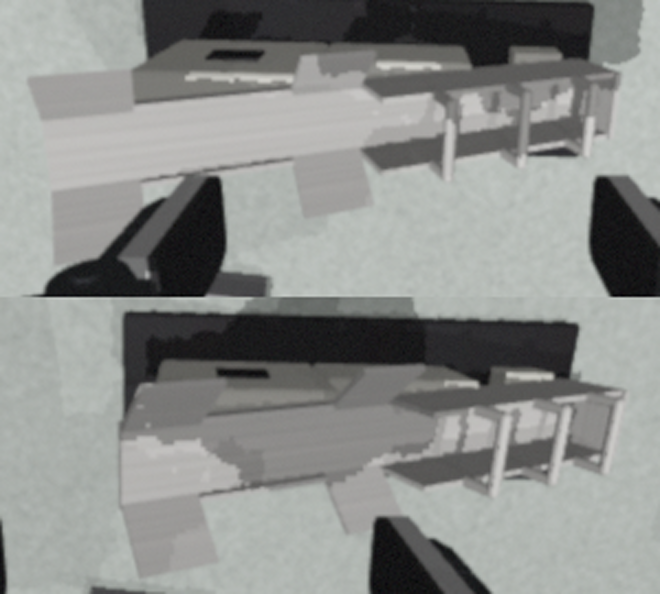

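The crop shows both wing pairs and the guard bars clearly. I'll fit the chute pose to the picked corners, and measure the tube from colour and edge pixels.

Run:
```python
from h import *
import pickle
from scipy.optimize import least_squares
fs=pickle.load(open("fs.pkl","rb"))
a=[((28,77),(-75,42,24)),((134,70),(-37,42,24)),((54,265),(-75,-42,24)),((300,56),(37,42,24)),((376,50),(75,42,24)),((304,217),(37,-42,24)),((374,204),(75,-42,24)),((50,192),(-75,-18,1)),((142,182),(-37,-18,2))]
b=[((138,384),(-75,42,24)),((222,379),(-37,42,24)),((365,370),(37,42,24)),((425,366),(75,42,24)),((140,577),(-75,-42,24)),((217,560),(-37,-42,24)),((350,534),(37,-42,24)),((396,517),(75,-42,24)),((122,503),(-75,-18,1)),((200,496),(-37,-18,2)),((328,482),(37,-18,2))]
obs=[(fs[0],np.array([130+p[0]/2.2,165+p[1]/2.2]),np.array(q)/1e3) for p,q in a]+[(fs[1],np.array([230+p[0]/2.2,145+(p[1]-297)/2.2]),np.array(q)/1e3) for p,q in b]
for f in fs[:2]:
    obs+=[(f,np.array(f["det"]["load_spot"][0][0]),np.zeros(3)),(f,np.array(f["det"]["stop"][0][0]),np.array([.225,0,0]))]
t,s=shot("top"),shot("scene")
obs+=[(t,np.array((227,183.5)),np.zeros(3)),(s,np.array((410.8,170.7)),np.zeros(3))]
def fr(v): return (R.from_euler("z",v[3])*R.from_euler("y",np.radians(25))).as_matrix()
def res(v): return np.concatenate([proj(f,v[:3]+fr(v)@q)-p for f,p,q in obs])
r=least_squares(res,[.546,.241,.124,1.65],loss="soft_l1"); print(r.x,np.degrees(r.x[3])); print(res(r.x).reshape(-1,2).round(1).tolist())
np.save("chute.npy",r.x)
f=shot("wrist")
for n in ("tube_center","tube_tip"):
  print(n,[(np.round(d["centre"],1).tolist(),round(d["score"],2)) for d in tip_of("wrist",n)])
h=cv2.cvtColor(f["img"],cv2.COLOR_RGB2HSV)
def cen(m,name):
    roi=np.zeros_like(m);roi[135:240,290:340]=m[135:240,290:340]; ys,xs=np.nonzero(roi)
    print(name,len(xs),xs.mean(),ys.mean(),xs.min(),xs.max(),ys.min(),ys.max(),onz(f,(xs.mean(),ys.mean()),.017).round(4))
S=h[...,1]>110;H=h[...,0]
cen(S&(H>135)&(H<160),"cap"); cen(S&((H<10)|(H>168)),"red");
```

```text
[0.55162817 0.24085502 0.12218331 1.66855451] 95.60113107438497
[[-0.3, 0.3], [-1.1, -0.0], [-0.2, -0.7], [0.8, 0.7], [0.0, 0.9], [0.2, 0.1], [-0.3, 0.2], [0.4, -0.3], [-0.3, -1.2], [1.6, 0.4], [2.1, 0.0], [0.1, -0.2], [0.2, -0.2], [-0.1, -0.4], [0.4, -0.0], [-1.2, -0.3], [3.8, 2.0], [0.0, 0.6], [-0.7, -1.1], [-1.5, -3.5], [0.0, 3.7], [-0.2, -3.3], [-3.0, 2.8], [0.4, -0.7], [-1.8, -1.8], [-1.8, 1.3]]
tube_center [([20.1, 148.7], 0.81), ([354.2, 293.9], 0.69), ([291.6, 8.3], 0.58)]
tube_tip [([308.0, 232.9], 0.78), ([345.6, 254.8], 0.66), ([54.2, 120.8], 0.65)]
cap 410 315.9341463414634 149.21219512195123 303 329 141 157 [ 0.4943 -0.269   0.017 ]
red 505 312.37029702970295 213.76237623762376 301 325 202 225 [ 0.5644 -0.3035  0.017 ]
```

```bash
cat > plan.py <<'E'
from h import *
v=np.load("chute.npy"); L=v[:3]; C=(R.from_euler("z",v[3])*R.from_euler("y",np.radians(25))).as_matrix(); n=C[:,2]
cap=np.array([.4943,-.269]); red=np.array([.5644,-.3035]); u=(red-cap)/np.linalg.norm(red-cap); tc=cap+.0485*u
ang=np.arctan2(u[1],u[0])
def place_rot(sign): # sign: tool x = sign*downhill
    x=sign*C[:,0]; z=-n; return R.from_matrix(np.c_[x,np.cross(z,x),z]).as_rotvec()
E
python3 - <<'E'
from plan import *
print(tc,np.degrees(ang))
for s in (1,-1):
    g=ik([*tc,.004],down(ang-s*np.pi/2)); q=ik(L+n*.004,place_rot(s)); q2=ik(L+n*.12,place_rot(s))
    for k in (g,q,q2): print(s,None if k is None else np.round(k,2))
print(np.round(get_state()["q"],2))
E
```

```text
[ 0.53781543 -0.29041629] -26.204292593318712
1 [-0.62  0.66 -0.28  0.63  0.    2.98]
1 [ 0.49  0.66 -0.01  1.08 -0.4   2.  ]
1 [ 0.56  0.64  0.23  1.37 -0.39  2.07]
-1 [-0.62  0.66 -0.28  0.63  0.   -0.16]
-1 [ 0.49  0.66 -0.01  1.08 -0.4  -1.14]
-1 [ 0.56  0.64  0.23  1.37 -0.39 -1.07]
[-0.62  0.44 -0.1   1.03  0.   -0.22]
```

Run:
```python
from plan import *
r=down(ang+np.pi/2)
movep([*tc,.09],r); move_l([*tc,.004],.12); grab(40)
s=get_state(); print("gap",s["finger_gap"],s["grasp_force"],s["position"],s["clock"])
move_l([*tc,.22],.2)
s=get_state(); print("gap",s["finger_gap"],s["grasp_force"],s["contact_force"],s["clock"])
shot("wrist","held")
```

```text
gap 0.332971097860125 39.3756428360939 [ 0.53803535 -0.29052783  0.00449097] 7.1083
gap 0.3370034893378189 39.427362978458405 [ 0.10114973 -0.20709543 -0.89876996] 8.3417
```

View pics/held.png

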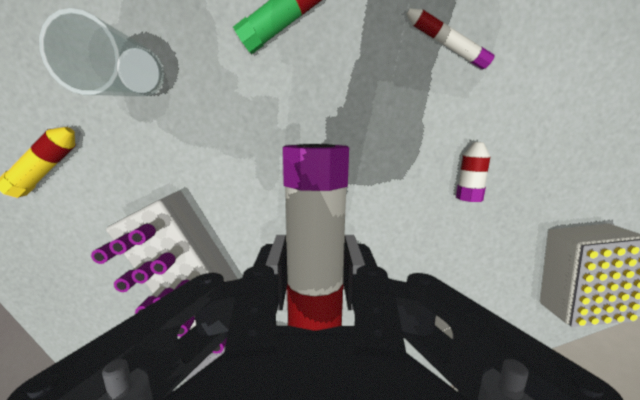

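The large tube is held straight, with its cap at the image top (316,165) on the tool +x side and its red band below. That orientation matches the plan, so I'll carry and place it.

Run:
```python
from plan import *
f=shot("wrist"); Ti=np.linalg.inv(tcp())
print("cap edge tool xyz (expect x .0395)",(Ti@np.r_[onz(f,(316,189),tcp()[2,3]+.011+.015),1]).round(4))
r=place_rot(-1)
movep(L+n*.12,r); print(get_state()["clock"])
move_l(L+n*.025,.12)
hit=move_l(L+n*.004,.03,until_force=4)
s=get_state(); print(hit,(s["position"]-L)@C,s["contact_force"],s["finger_gap"],s["clock"])
t=shot("scene"); a=t["img"][110:230,350:500,::-1]; b=shot("top")["img"][145:235,160:280,::-1]
a=cv2.resize(a,(600,480),interpolation=2); cv2.imwrite("pics/pl.png",a)
```

```text
cap edge tool xyz (expect x .0395) [ 4.09e-02 -3.00e-04 -2.59e-02  1.00e+00]
10.5583
True [6.36258490e-05 2.13214956e-04 6.11797922e-03] [-0.74512209  1.18563754  4.69437393] 0.3324538216594495 12.1083
```

View pics/pl.png

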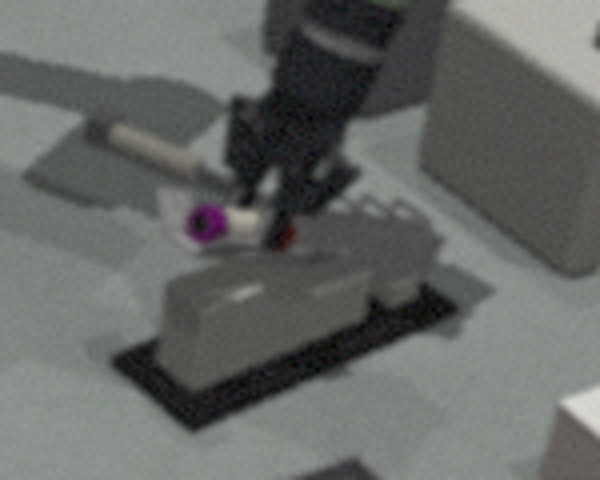

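The tube lies in the chute at crop (240,225), cap uphill, and the floor contact came 2 mm above the nominal height. Releasing now.

Run:
```python
from plan import *
let_go(); sleep(.8); p=np.array(get_state()["position"]); move_l(p+n*.12,.15)
movep([.50,.30,.30],down(v[3]+.0)); sleep(.3)
f=shot("wrist"); print(get_state()["clock"],get_state()["contact_force"])
for nme in ("tube_center","tube_tip"): print(nme,[(np.round(d["centre"],1).tolist(),round(d["score"],2)) for d in tip_of("wrist",nme)][:5])
for nme,x in (("tip",.225),("cen",.168),("cap",.168-.0485)): print(nme,proj(f,L+C@[x,0,.015]).round(1))
c=proj(f,L+C@[.1,0,0]).astype(int); x0,y0=np.clip(c[0]-130,0,380),np.clip(c[1]-80,0,240)
print(x0,y0)
cv2.imwrite("pics/fin.png",cv2.resize(f["img"][y0:y0+160,x0:x0+260,::-1],None,fx=3,fy=3,interpolation=2))
```

```text
16.15 [-0.91210399 -0.08742012  0.15894995]
tube_center [([383.5, 207.8], 0.55)]
tube_tip [([410.2, 201.2], 0.69)]
tip [413.5 202.6]
cen [382.7 207.3]
cap [353.4 211.7]
205 130
```

View pics/fin.png

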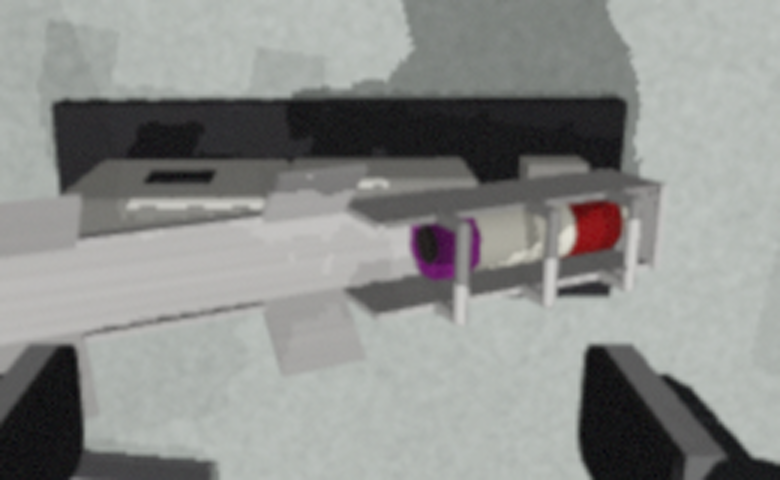

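The tube rests under the guard bars, tip at the stop (crop (640,225)) and cap uphill (445,245). Its detected centre is within 1 px of the arrived pose.

```bash
python3 -c "
from cell import *
print(sign_off())"
```

```text
the job is handed in; nothing more can be done
None
```

The large tube slid down under the guard bars and came to rest in the chute's lower half, pointed end at the stop and cap uphill. I handed the job in at about 16 s on the robot's clock; `sign_off()` returned no verdict.

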